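Clamp the wax block with the screw vice's crank

TASK

Put the loose crank onto the square end of the screw vice's spindle, pushed right down, and wind it clockwise (seen from above) until the vice holds the wax block firmly between its jaws, about half a turn past first touch. Do not let the crank come up off the square while you wind, and leave it sitting on the spindle when you let go.

Things in the scene. Friction and masses are not known exactly. Their poses are not given: they have to be found in the camera images.
- screw_vice: low grey vice fixed to the table, 232 x 84 x 50 mm (84 mm tall at the spindle's tip). Origin at the table, under its middle; x runs along the slide from spindle to fixed jaw (more or less to the robot's left), z up. At x = -87 mm the gear housing (50 x 60 mm, 52 mm high) with the upright spindle; both jaws are 50 mm high; fixed jaw's face at x = +72 mm; slide bed 22 mm up
- square_end (a point): foot of the upright square end of the spindle, 56 mm above the table at x = -87 mm of the vice, where the crank comes to rest on a round collar (64 mm across). The square is 16 x 16 mm and 20 mm high, then tapers over 8 mm to a tip 8 mm square. The point's x and y axes are normal to the square's faces and turn with it; z is up
- spindle (a joint): spindle angle, rad; grows clockwise seen from above; starts at 7 to 12.5, ends at a stop at 29.85. Each turn (6.28) moves the jaw 8 mm towards the fixed jaw (opening 66 mm at 0). The block is touched by both jaws at 25.1; beyond, the moving jaw's sprung face is pressed in: 3.2 N per rad, about 9 N at 28. It stays where it is left and turns stiffly (0.08 N m)
- jaw_pad: steel face plate of the moving jaw, 72 mm wide, 24 mm high, 6 mm thick, sprung along the slide; its origin is at table height in the middle of the plate's thickness; x as the vice's
- wax_block: carving wax block, 34 x 62 x 22 mm, lying loose on the slide bed close to the fixed jaw, its 34 mm along the slide; origin in the middle of its underside
- crank: loose steel crank, flat on the table, handle up, about 0.33 kg, 103 mm long, pointing any way. Origin: underside, centre of its square through hole (18 x 18 mm, sides along x and y; fits the square four ways); x runs from hole to handle, z up. The hub round the hole is a block 36 mm along x, 32 mm along y, 18 mm high; from it a bar 24 mm wide, top 15 mm up, runs to the handle 72 mm away
- handle_mid (a point): middle of the crank's upright wooden handle, 72 mm along x from the hole's centre and 42 mm above the crank's underside. The handle is round, 21 mm across, reaches from 17 to 62 mm above the underside, and turns freely on its pin, so that it can be held fast while the crank goes round
Mind the look-alikes: they are no part of the job. Several things have the shape of the crank; the one meant has the colours described above.

How it is judged:
By the outcome, as a careful person would: the job done as asked, in the order asked, and still so for the second after the job is handed in, with the robot touching nothing.
It also fails if it takes over 72 s, if anything falls off the work surface, if the arm or the gripper's body presses on something with over 40 N, if the wrist force passes 120 N, or if a joint passes its speed limit or range.

ROBOT

A 6-joint arm with a two-finger parallel gripper is mounted at the origin on a cart in front of the work surface, level with it; the furniture and walls round the work are solid. World frame = base frame: x ahead of the robot, y to its left, z up, the work surface at z = 0. Lengths are in m, angles in rad, forces in N, time in s.
With the tool pointing down it reaches from about 0.35 to 0.85 m from the base axis. Payload 8.1 kg.
Tool frame: the origin (TCP) lies on the centre line of the jaws, within the pads' length; the fingertips stand 25 mm ahead of it and the grasp point (between the pads) lies 6 mm ahead of it; z points along the fingers, y is the line along which they close (so a half turn about z gives the same grasp; the last joint's range is limited). The gripper opens to 93 mm and grips with 3 to 60 N. Pads are 15 mm wide; open, the fingers measure 128 mm over their backs; the gripper's body (75 mm by 188 mm) begins 65 mm behind the grasp point.
Start: joints at [-1.327, 0.13, 1.488, -0, 1.523, -0.085], TCP at [0.194, -0.568, 0.244] pointing down, gripper open.
Joint ranges: [-2.96, 2.96], [-0.89, 2.26], [0.02, 2.5], [-1.34, 4.48], [0, 2.73], [-2.66, 2.66]. Speed limits (rad/s): [2.39, 2.39, 2.79, 3.14, 3.14, 3.14].

INTERFACE

Orientations are given as a 3x3 rotation matrix whose columns are the frame's x, y, z axes.
In Python, from station import sense, capture, close_job gives the robot as it stands.
- The arm moves only by the tool step_arm, never from a script. Its argument "motion" is a list that holds one entry, the list of rows, each a list of 7 numbers: the shift along the tool's x, y, z in m, then the turn, a rotation vector about the tool's x, y, z in rad, then the gripper command: -1 is shut, 1 is fully open, values between are in proportion. A call has 1 to 10 rows; each row shifts and turns the commanded pose from where the row before left it, along the tool's axes as they then stand; what a row does not reach is not made up. A row lasts 1/10 s, in which the tool goes at most 50 mm and 8.59 degrees, less where a joint would pass 70% of its speed; a pose out of reach is approached as far as the arm can. A call with a gripper value outside its range is refused whole. The fingers move at their own pace and stop on an object; the grip force is fixed at half the most. Time passes only in rows, so rows that do not move let the fingers close. It gives the time, the measured TCP pose, the force, the opening and the grip force at its end, in the units of the state.
- sense(): the state, without advancing time (a new reading comes with each control period).
- capture(name): name is "scene" or "side" or "wrist"; returns a dict with "image" (384x512x3 uint8, red, green, blue), "depth" (384x512 float32, m along the optical axis (not along the pixel's ray), 0 where there is no reading), "camera_matrix" (3x3 intrinsics, pixels), "rvec" (rotation vector, rad) and "tvec" (3), from world to camera coordinates, as OpenCV has them. Camera axes: x right, y down, z forward; pixel columns grow to the right and rows downward; lengths in m; the calibration is good to about 2 mm. A picture is of the moment at which its call begins.
- close_job(): hands the job in; it is judged then, once.
The state is a dict: "time": time; "joint_positions": joint angles; "joint_vel": joint speeds; "tau": joint torques, N m; "tool_pos": TCP position; "eef_rot": TCP orientation; "force": force on the tool from outside, world axes, zero at the start; "ft_torque": the same for the moment, N m; "opening": finger opening in m; "grip_force": force on a finger pad.
Only numpy, scipy, OpenCV 4.12 (cv2) and the standard library are available. Lean on these libraries where they do the work, as an engineer would, in place of code of your own. Each camera call takes 0.05 s, during which the arm holds its last target. There are 200 camera calls.

## Working session

There is one attempt and no reset: what is moved stays moved. The work goes in short steps, Python scripts to look and compute and a tool call to move; the robot and the scene stay as the last step left them, time stands still between calls to the robot, and variables do not carry over. Pictures are saved under pics/ and viewed, at most 10 in all, crops included, and the job is handed in when it is done.

Besides the shell and the picture viewer there is one more tool, called after ">>>" by a JSON object that holds its "method" and its "body". step_arm: Moves the arm, as the interface text tells. Its arguments: {"type":"object","properties":{"motion":{"type":"array"}},"required":["motion"]}

```bash
mkdir -p pics; ls; python3 - <<'E'
from station import sense, capture
import cv2,numpy as np,pickle
s=sense(); print(s)
d={n:capture(n) for n in("scene","side")}
pickle.dump(d,open('d0.pkl','wb'))
for n in d:
    c=d[n]; cv2.imwrite(f'pics/{n}0.png',cv2.resize(c['image'][:,:,::-1],(800,600),interpolation=cv2.INTER_CUBIC))
    R=cv2.Rodrigues(c['rvec'])[0]; print(n,-R.T@np.ravel(c['tvec']),R[2],c['camera_matrix'][0])
E
```

```text
pics
{'time': 0.0, 'joint_positions': array([-1.32742211e+00,  1.31154736e-01,  1.48929110e+00, -3.11352425e-05,
        1.52297327e+00, -8.53798016e-02]), 'joint_vel': array([-2.69365834e-03, -3.11345062e-03, -1.89310902e-03,  1.45104598e-03,
        8.00807895e-04, -2.31308580e-05]), 'tau': array([-7.45805537e-04, -5.59840143e+01, -4.91765070e+01,  7.67867896e-02,
        3.52502579e-02, -1.52916964e-04]), 'tool_pos': array([ 0.19361418, -0.56735039,  0.24258475]), 'eef_rot': array([[ 9.46444899e-01,  3.22865035e-01, -4.70317723e-04],
       [ 3.22865354e-01, -9.46443262e-01,  1.76512640e-03],
       [ 1.24768557e-04, -1.82244417e-03, -9.99998332e-01]]), 'force': array([-0.13622343, -0.19615951, -0.81878479]), 'ft_torque': array([-0.01169955, -0.00604246,  0.03120123]), 'grip_force': 0.0, 'opening': 0.09290189227000958}
scene [0.07374519 0.73418212 0.65656227] [ 0.4095844  -0.72913813 -0.54826836] [416.75925152   0.         255.84320434]
side [0.39267733 0.78417239 0.47274515] [ 0.11654099 -0.88941734 -0.44198981] [433.81217076   0.         248.24027952]
```

View pics/scene0.png

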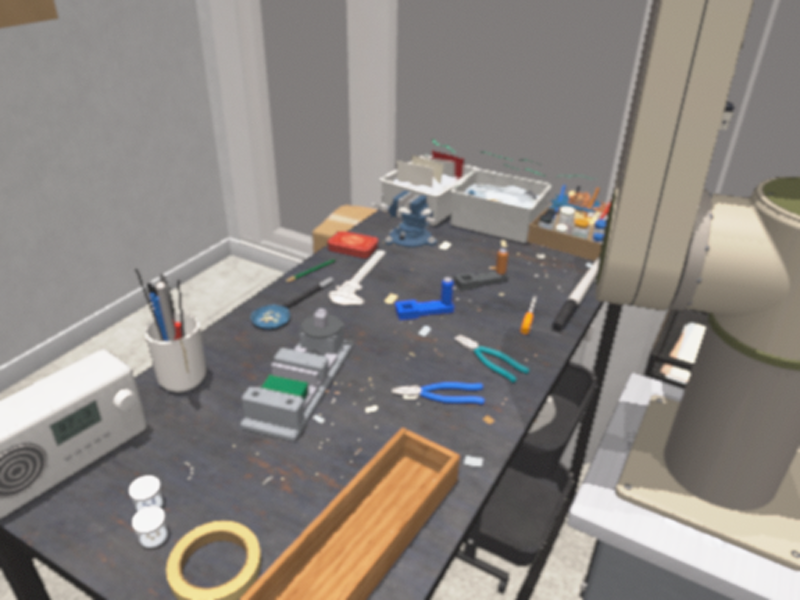

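View pics/side0.png

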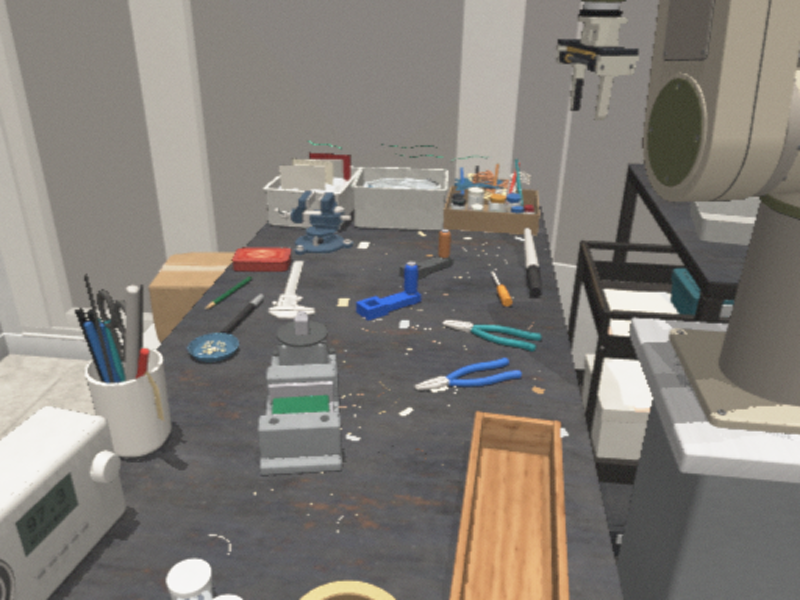

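Both views show the steel crank with its wooden handle (scene 800x600: hub near (465,280), handle (502,262)). The blue one at (425,305) is a look-alike. The vice spindle is at scene (320,320), with the green wax at (285,387).

```bash
cat > h.py <<'E'
import cv2,numpy as np,pickle
from station import sense,capture
def cam(c): 
    R=cv2.Rodrigues(np.array(c['rvec']))[0]; t=np.ravel(c['tvec']); return R,t,np.array(c['camera_matrix'])
def ray(c,uv,z):
    R,t,K=cam(c); uv=np.atleast_2d(np.array(uv,float)); d=np.c_[(uv-[K[0,2],K[1,2]])/[K[0,0],K[1,1]],np.ones(len(uv))]@R
    o=-R.T@t; return o+d*((z-o[2])/d[:,2])[:,None]
def cloud(c):
    R,t,K=cam(c); v,u=np.mgrid[:384,:512]; D=c['depth']
    P=np.stack([(u-K[0,2])/K[0,0]*D,(v-K[1,2])/K[1,1]*D,D],-1); return (P-t)@R
E
python3 - <<'E'
from h import *
d=pickle.load(open('d0.pkl','rb'))
for n,pts in (("scene",dict(handletop=(502,250),hub=(465,281),spin=(320,314),collar=(312,328),wax=(285,387),blueh=(447,283))),("side",dict(handletop=(445,235),hub=(410,270),spin=(301,315),collar=(301,335),wax=(300,404)))):
    c=d[n];P=cloud(c)
    for k,(u,v) in pts.items():
        print(n,k,P[int(v*.64),int(u*.64)].round(3))
E
```

```text
scene handletop [ 0.442 -0.312  0.064]
scene hub [ 0.492 -0.261  0.009]
scene spin [0.597 0.061 0.081]
scene collar [0.607 0.07  0.055]
scene wax [0.562 0.195 0.044]
scene blueh [ 0.48  -0.156  0.06 ]
side handletop [ 0.44  -0.302  0.06 ]
side hub [ 0.483 -0.15   0.06 ]
side spin [0.597 0.061 0.083]
side collar [0.597 0.068 0.058]
side wax [0.565 0.194 0.045]
```

>>> {"method": "step_arm", "body": {"motion": [[[0.034,-0.018,0,0,0,0,1],[0.034,-0.018,0,0,0,0,1],[0.034,-0.018,0,0,0,0,1],[0.034,-0.018,0,0,0,0,1],[0.034,-0.018,0,0,0,0,1],[0.034,-0.018,0,0,0,0,1],[0.034,-0.018,0,0,0,0,1],[0.034,-0.018,0,0,0,0,1],[0.034,-0.018,0,0,0,0,1],[0.034,-0.018,0,0,0,0,1]]]}}

```text
time: 1.1
tool_pos: [0.4581, -0.2863, 0.2433]
eef_rot: [[0.946, 0.323, -0.0], [0.323, -0.946, 0.0], [-0.0, -0.0, -1.0]]
force: [1.3, -0.9, 0.3]
opening: 0.0932
grip_force: 0.0
```

```bash
python3 - <<'E'
from h import *
s=sense(); print(s['time'],s['tool_pos'],s['eef_rot'].round(3).tolist(),s['joint_positions'].round(2))
c=capture('wrist'); pickle.dump(c,open('w1.pkl','wb'))
cv2.imwrite('pics/w1.png',cv2.resize(c['image'][:,:,::-1],(800,600)))
R,t,K=cam(c); print(-R.T@t,R[2])
E
```

```text
1.1 [ 0.45811971 -0.28625015  0.24326198] [[0.946, 0.323, -0.0], [0.323, -0.946, 0.0], [-0.0, -0.0, -1.0]] [-0.65 -0.03  1.66 -0.    1.52  0.59]
[ 0.53692742 -0.2593173   0.38471884] [-0.28125978 -0.09572633 -0.95484523]
```

View pics/w1.png

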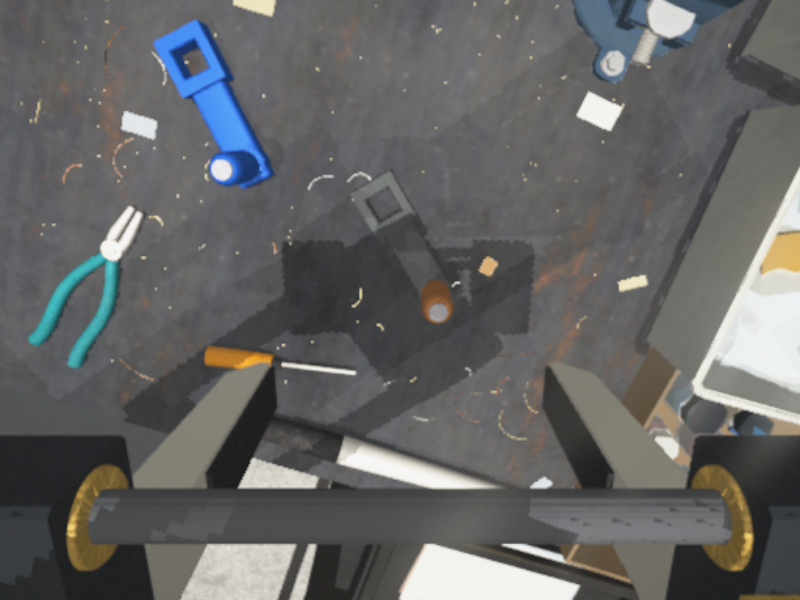

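The wrist view shows the crank's hole at about (382,203) and its handle top at (437,308) in 800x600 pixels. Nothing stands close to it.

```bash
python3 - <<'E'
from h import *
c=pickle.load(open('w1.pkl','rb')); P=cloud(c)
hole=ray(c,[(382*.64,203*.64)],.018)[0]; ht=ray(c,[(437*.64,312*.64)],.062)[0]
print('hole',hole,'handle',ht,np.linalg.norm((ht-hole)[:2]),np.degrees(np.arctan2(*(ht-hole)[1::-1])))
m=(np.hypot(P[...,0]-hole[0],P[...,1]-hole[1])<.1)
def show(lo,hi,name):
    mm=(m&(P[...,2]>lo)&(P[...,2]<hi)).astype(np.uint8)
    n,l,st,ce=cv2.connectedComponentsWithStats(mm)
    for i in range(1,n):
        if st[i,4]<25: continue
        q=P[l==i]; r=cv2.minAreaRect((q[:,:2]*1000).astype(np.float32)); print(name,st[i,4],q.mean(0).round(4),np.round(r[0],1),np.round(r[1],1),round(r[2],1))
show(.016,.021,'hub');show(.010,.0165,'bar');show(.055,.07,'htop');show(.009,.03,'all')
mm=m&(P[...,2]>.009)
q=P[mm][:,:2]; cen=q.mean(0); w,V=np.linalg.eigh(np.cov((q-cen).T)); print(cen,V[:,1],np.degrees(np.arctan2(V[1,1],V[0,1])))
g=P[...,2]; print('table z',np.median(g[100:130,290:330]))
E
```

```text
hole [ 0.48894928 -0.25575656  0.018     ] handle [ 0.43992824 -0.31134756  0.062     ] 0.07411761687294507 -131.40636720103987
hub 738 [ 0.4883 -0.2563  0.0182] [ 486.9 -257.6] [40.  32.1] 49.3
bar 232 [ 0.4871 -0.1657  0.0145] [ 486.8 -166.3] [36.2 19. ] 5.9
bar 889 [ 0.4605 -0.2898  0.015 ] [ 455.2 -295.2] [65.6 25.1] 48.8
htop 335 [ 0.4845 -0.1631  0.0622] [ 483.6 -163. ] [14.3 20. ] 89.9
htop 312 [ 0.4431 -0.3097  0.0621] [ 442.  -310.3] [18.9 19.8] 37.7
all 284 [ 0.4872 -0.1661  0.0159] [ 486.8 -166.3] [36.2 19. ] 5.9
all 1748 [ 0.4727 -0.2751  0.0165] [ 466.7 -281.1] [102.   32.1] 49.2
[ 0.47967037 -0.27504298] [-0.2641574   0.96447958] 105.31689166497716
table z 0.00032519702785962324
```

```bash
python3 - <<'E'
from h import *
d=pickle.load(open('d0.pkl','rb'))
for n in d:
    P=cloud(d[n]).reshape(-1,3); D=d[n]['depth'].ravel()>0
    m=D&(P[:,2]>.085)&(P[:,0]>.35)&(P[:,0]<1)&(abs(P[:,1])<.45); q=P[m]
    g=(q//.05).astype(int)
    for k in np.unique(g[:,:2],axis=0):
        w=q[(g[:,:2]==k).all(1)]
        if len(w)>8: print(n,k*.05,len(w),w.max(0).round(3))
E
```

```text
scene [ 0.6 -0.4] 11 [ 0.65  -0.354  0.096]
scene [ 0.65 -0.4 ] 90 [ 0.699 -0.35   0.099]
scene [ 0.65 -0.35] 38 [ 0.698 -0.341  0.097]
scene [0.65 0.25] 74 [0.7   0.271 0.211]
scene [0.65 0.3 ] 9 [0.7   0.349 0.106]
scene [0.65 0.35] 25 [0.699 0.362 0.091]
scene [ 0.7 -0.4] 10 [ 0.706 -0.355  0.098]
scene [ 0.7  -0.35] 9 [ 0.705 -0.342  0.097]
scene [0.7  0.15] 39 [0.75  0.2   0.099]
scene [0.7 0.2] 381 [0.75  0.25  0.192]
scene [0.7  0.25] 207 [0.75  0.264 0.217]
scene [0.7 0.3] 266 [0.749 0.35  0.116]
scene [0.7  0.35] 659 [0.75  0.4   0.117]
scene [0.7 0.4] 667 [0.75  0.45  0.116]
scene [0.75 0.15] 30 [0.768 0.197 0.099]
scene [0.75 0.2 ] 216 [0.791 0.25  0.175]
scene [0.75 0.25] 14 [0.768 0.262 0.099]
scene [0.75 0.3 ] 69 [0.769 0.35  0.115]
scene [0.75 0.35] 176 [0.776 0.4   0.116]
scene [0.75 0.4 ] 276 [0.785 0.45  0.117]
side [ 0.6 -0.4] 16 [ 0.65  -0.351  0.095]
side [ 0.65 -0.4 ] 79 [ 0.7   -0.351  0.098]
side [ 0.65 -0.35] 55 [ 0.7   -0.339  0.097]
side [0.65 0.2 ] 9 [0.7   0.249 0.095]
side [0.65 0.25] 146 [0.7   0.273 0.211]
side [0.65 0.3 ] 17 [0.7   0.35  0.106]
side [0.65 0.35] 56 [0.7   0.364 0.09 ]
side [0.7  0.15] 47 [0.736 0.2   0.099]
side [0.7 0.2] 817 [0.75  0.25  0.193]
side [0.7  0.25] 588 [0.75  0.267 0.217]
side [0.7 0.3] 469 [0.75  0.35  0.116]
side [0.7  0.35] 1395 [0.75  0.4   0.116]
side [0.7 0.4] 1291 [0.75  0.45  0.116]
side [0.75 0.2 ] 802 [0.791 0.25  0.175]
side [0.75 0.25] 57 [0.769 0.264 0.099]
side [0.75 0.3 ] 126 [0.768 0.349 0.115]
side [0.75 0.35] 320 [0.774 0.4   0.116]
```

>>> {"method": "step_arm", "body": {"motion": [[[0.021,-0.027,0,0,0,0,1],[0.021,-0.027,0.005,0,0,0,1],[0.021,-0.027,0.005,0,0,0,1],[0.021,-0.027,0.005,0,0,0,1],[0.021,-0.027,0.005,0,0,0,1],[0.021,-0.027,0.005,0,0,0,1],[0.021,-0.027,0.005,0,0,0,1],[0.021,-0.027,0.005,0,0,0,1],[0.021,-0.027,0.005,0,0,0,1],[0.018,-0.03,0,0,0,0,1]]]}}

```text
time: 2.15
tool_pos: [0.5648, 0.0386, 0.2022]
eef_rot: [[0.946, 0.323, -0.002], [0.323, -0.947, -0.0], [-0.002, -0.001, -1.0]]
force: [0.5, -0.4, -0.1]
opening: 0.0927
grip_force: 0.0
```

```bash
python3 - <<'E'
from h import *
s=sense(); print(s['time'],s['tool_pos'],s['joint_vel'].round(2))
c=capture('wrist'); c=capture('wrist'); pickle.dump(c,open('w2.pkl','wb'))
R,t,K=cam(c); uv=cv2.projectPoints(np.array([[.597,.065,.076]]),c['rvec'],c['tvec'],K,None)[0].ravel(); print(uv)
cv2.imwrite('pics/w2.png',cv2.resize(c['image'][:,:,::-1],(800,600)))
E
```

```text
2.15 [0.56484935 0.03857431 0.20221708] [ 0.62  0.22 -0.25 -0.    0.02  0.61]
[249.74152047 147.65027139]
```

View pics/w2.png

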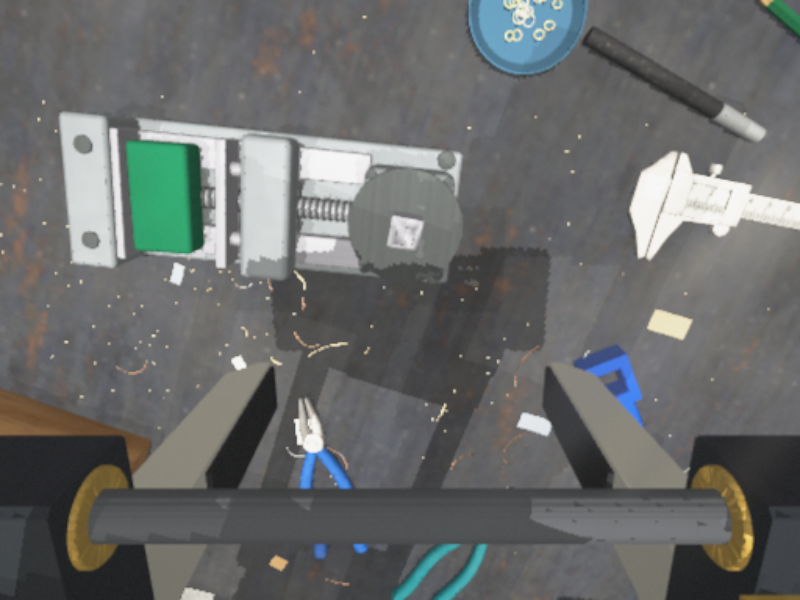

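The wrist view shows the square at (404,233) on its collar, and the green wax between the pad and the fixed jaw. I'll measure the square and the collar next.

```bash
python3 - <<'E'
from h import *
c=pickle.load(open('w2.pkl','rb')); P=cloud(c); im=c['image']
z=P[...,2]; near=np.hypot(P[...,0]-.597,P[...,1]-.065)<.05
m=near&(z>.052)&(z<.0605); q=P[m][:,:2]; (cx,cy),r=cv2.minEnclosingCircle((q*1000).astype(np.float32)); print('collar',cx,cy,r,z[m].mean(),m.sum())
for lo in(.062,.068,.074,.08):
    m=near&(z>lo); q=P[m]; r=cv2.minAreaRect((q[:,:2]*1000).astype(np.float32)); print('sq',lo,m.sum(),q.mean(0).round(4),np.round(r[0],1),np.round(r[1],1),round(r[2],1))
# jaws/vice direction: long edges of points above 10mm
m=(np.hypot(P[...,0]-.58,P[...,1]-.15)<.16)&(z>.003+.01)&(z<.06); 
v0,u0=149,258
cr=im[v0-26:v0+26,u0-32:u0+32,::-1]; cv2.imwrite('pics/sq.png',cv2.resize(cr,(768,624),interpolation=cv2.INTER_CUBIC)[:600])
E
```

```text
collar 598.397216796875 58.324100494384766 36.16074752807617 0.05624631354976956 3944
sq 0.062 24334 [0.5858 0.0741 0.2729] [589.   65.1] [69.8 86.3] 56.2
sq 0.068 24316 [0.5857 0.0741 0.273 ] [589.   65.1] [69.8 86.3] 56.2
sq 0.074 24291 [0.5857 0.0741 0.2732] [589.   65.1] [69.8 86.3] 56.2
sq 0.08 24129 [0.5856 0.0742 0.2746] [589.   65.1] [69.8 86.3] 56.2
```

View pics/sq.png

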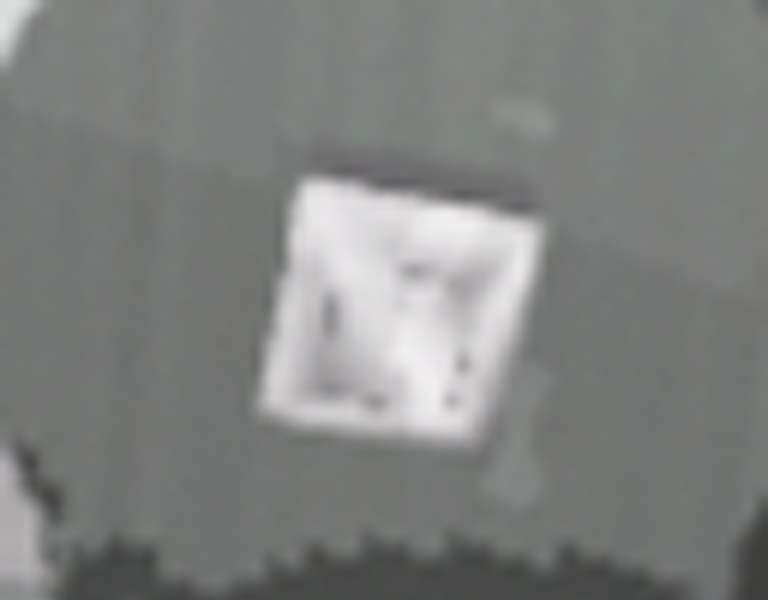

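The crop gives the square's corners at (300,178), (545,222), (475,445) and (258,410).

```bash
python3 - <<'E'
from h import *
c=pickle.load(open('w2.pkl','rb')); P=cloud(c); z=P[...,2]
R,t,K=cam(c);print('cam',-R.T@t)
px=np.array([(300,178),(545,222),(475,445),(258,410)])/12.+[258-32-.5+.04,149-26-.5+.04]
for zs in([.056]*4,[.076]*4,[.056,.056,.076,.076]):
    w=np.array([ray(c,p,a)[0] for p,a in zip(px,zs)])[:,:2]; e=np.roll(w,-1,0)-w
    print(zs[0],zs[2],'cen',w.mean(0).round(4),'len',np.linalg.norm(e,axis=1).round(4),'ang',(np.degrees(np.arctan2(e[:,1],e[:,0]))%90).round(1))
near=np.hypot(P[...,0]-.597,P[...,1]-.06)<.06
for lo in(.062,.068,.073,.078):
    m=near&(z>lo)&(z<.09); q=P[m]; r=cv2.minAreaRect((q[:,:2]*1000).astype(np.float32)); print('sq',lo,m.sum(),q.mean(0).round(4),np.round(r[0],1),np.round(r[1],1),round(r[2],1))
mk=(near&(z>.054)&(z<.0585)).astype(np.uint8); n,l,st,ce=cv2.connectedComponentsWithStats(mk); i=1+st[1:,4].argmax(); q=P[l==i][:,:2]*1000
print('collar',q.min(0),q.max(0),cv2.fitEllipse(cv2.convexHull(q.astype(np.float32))))
# jaw positions along slide
for nm,lo,hi in(('top50',.0475,.0515),('wax',.040,.0465),('all',.012,.06)):
    m=((np.abs(P[...,0]-.58)<.1)&(P[...,1]>.0)&(P[...,1]<.3)&(z>lo)&(z<hi)).astype(np.uint8)
    n,l,st,ce=cv2.connectedComponentsWithStats(m)
    for i in range(1,n):
        if st[i,4]>120: r=cv2.minAreaRect((P[l==i][:,:2]*1000).astype(np.float32)); print(nm,st[i,4],np.round(r[0],1),np.round(r[1],1),round(r[2],1))
E
```

```text
cam [0.64423216 0.07012222 0.34410997]
0.056 0.056 cen [0.595  0.0573] len [0.0177 0.0169 0.0159 0.017 ] ang [8.9 2.  9.8 8.2]
0.076 0.076 cen [0.5984 0.0582] len [0.0165 0.0157 0.0148 0.0158] ang [8.9 2.  9.8 8.2]
0.056 0.076 cen [0.597  0.0577] len [0.0177 0.013  0.0148 0.0129] ang [ 8.9 86.1  9.8  9. ]
sq 0.062 447 [0.6002 0.0584 0.0798] [598.7  58.1] [16.2 16. ] 7.9
sq 0.068 429 [0.5999 0.0583 0.0804] [598.7  58.1] [16.2 16. ] 7.6
sq 0.073 409 [0.5996 0.0583 0.0809] [598.6  58.1] [16. 16.] 7.7
sq 0.078 321 [0.5992 0.0583 0.0821] [598.6  58.1] [14.6 14.6] 9.1
collar [566.9933705   26.67762232] [631.38853338  89.71241432] ((598.3894653320312, 57.998416900634766), (64.6246337890625, 66.76276397705078), 109.23109436035156)
top50 2853 [558.7 227. ] [83.8 30.4] 13.7
top50 2660 [580.8 134.6] [79.1 27.1] 13.4
wax 3160 [566.5 198.3] [83.1 42.9] 14.8
wax 271 [575.6 155.2] [71.1  9.6] 13.1
wax 145 [584.9 122.2] [76.5  3.2] 15.1
all 20621 [581.1 134.9] [ 83.9 220.1] 13.6
```

>>> {"method": "step_arm", "body": {"motion": [[[0,0,0,0,0,-0.132,0.3],[0,0,0,0,0,-0.132,0.3],[0,0,0,0,0,-0.132,0.3],[0,0,0,0,0,-0.133,0.3],[-0.045,0.0215,0,0,0,0,0.3],[-0.045,0.0215,0,0,0,0,0.3],[-0.045,0.0215,0,0,0,0,0.3],[-0.045,0.0215,0,0,0,0,0.3],[-0.045,0.0215,0,0,0,0,0.3],[-0.045,0.0215,0,0,0,0,0.3]]]}}

```text
time: 3.25
tool_pos: [0.4846, -0.2535, 0.2036]
eef_rot: [[0.654, 0.756, -0.0], [0.756, -0.654, -0.0], [-0.0, -0.0, -1.0]]
force: [0.9, -2.0, 0.2]
opening: 0.0603
grip_force: 0.0
```

>>> {"method": "step_arm", "body": {"motion": [[[-0.007,0.0025,0,0,0,0,0.3],[0,0,0.03,0,0,0,0.3],[0,0,0,0,0,0,0.3],[0,0,0,0,0,0,0.3]]]}}

```text
time: 3.65
tool_pos: [0.4826, -0.2574, 0.173]
eef_rot: [[0.654, 0.756, -0.002], [0.756, -0.654, 0.001], [-0.0, -0.003, -1.0]]
force: [0.2, 0.4, -0.1]
opening: 0.0609
grip_force: 0.0
```

>>> {"method": "step_arm", "body": {"motion": [[[-0.003,0.0037,0.03,0,0,0,0.3],[0,0,0.035,0,0,0,0.3],[0,0,0.035,0,0,0,0.3],[0,0,0.025,0,0,0,0.3],[0,0,0.012,0,0,0,0.3],[0,0,0.008,0,0,0,0.3],[0,0,0,0,0,0,0.3],[0,0,0,0,0,0,0.3]]]}}

```text
time: 4.45
tool_pos: [0.4854, -0.2633, 0.0303]
eef_rot: [[0.654, 0.757, 0.002], [0.757, -0.654, -0.001], [0.0, 0.002, -1.0]]
force: [-0.1, 0.2, 0.3]
opening: 0.0605
grip_force: 0.0
```

>>> {"method": "step_arm", "body": {"motion": [[[0,-0.002,0.002,0,0,0,0.3],[0,0,0,0,0,0,-0.2],[0,0,0,0,0,0,-1],[0,0,0,0,0,0,-1],[0,0,0,0,0,0,-1],[0,0,0,0,0,0,-1],[0,0,0,0,0,0,-1]]]}}

```text
time: 5.15
tool_pos: [0.4829, -0.2616, 0.0268]
eef_rot: [[0.654, 0.756, 0.0], [0.756, -0.654, -0.0], [0.0, 0.0, -1.0]]
force: [0.7, -1.0, 1.2]
opening: 0.0315
grip_force: 30.0
```

>>> {"method": "step_arm", "body": {"motion": [[[0,0,-0.015,0,0,0,-1],[0,0,-0.03,0,0,0,-1],[0,0,-0.04,0,0,0,-1],[0,0,-0.04,0,0,0,-1],[0,0,-0.02,0,0,0,-1],[0,0,0,0,0,0,-1]]]}}

```text
time: 5.75
tool_pos: [0.4848, -0.2627, 0.1765]
eef_rot: [[0.654, 0.756, 0.006], [0.756, -0.654, -0.004], [0.001, 0.007, -1.0]]
force: [-0.0, -1.4, -3.1]
opening: 0.0317
grip_force: 30.0
```

```bash
python3 - <<'E'
from h import *
s=sense(); print(s['time'],s['tool_pos'],s['opening'],s['grip_force'],s['eef_rot'].round(3).tolist())
c=capture('wrist'); c=capture('wrist');pickle.dump(c,open('w3.pkl','wb'))
cv2.imwrite('pics/w3.png',cv2.resize(c['image'][:,:,::-1],(800,600)))
E
```

```text
5.75 [ 0.48475039 -0.26266091  0.17649815] 0.03171283374098121 29.978397265076637 [[0.654, 0.756, 0.006], [0.756, -0.654, -0.004], [0.001, 0.007, -1.0]]
```

View pics/w3.png

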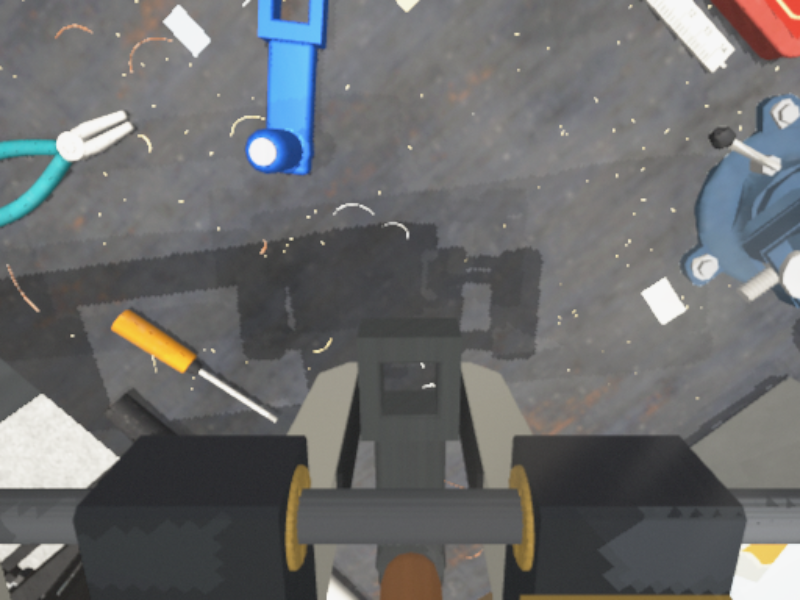

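The crank is held straight between the fingers, with its hole at about (410,375). Next I'll measure where the hole sits in the tool frame and how much the crank tilts.

```bash
python3 - <<'E'
from h import *
s=sense(); c=pickle.load(open('w3.pkl','rb')); T=s['eef_rot'];p=s['tool_pos']; print(p,T.round(3).tolist())
Q=(cloud(c)-p)@T   # tool frame
m=(abs(Q[...,1])<.0155)&(Q[...,0]>-.006)&(Q[...,0]<.035)&(Q[...,2]>0)&(Q[...,2]<.02)
q=Q[m]; print(len(q),q.min(0),q.max(0)); 
A=np.c_[q[:,0],q[:,1],np.ones(len(q))]; zt=np.median(q[:,2]); k=abs(q[:,2]-zt)<.004
co=np.linalg.lstsq(A[k],q[k,2],rcond=None)[0]; print('plane z=ax+by+c',co,'median',zt)
print('front edge pct',np.percentile(q[k,0],[1,50,99]))
# hole edges: rows along tool x at |y|<.004
l=q[k]; l=l[abs(l[:,1])<.004]; print(np.histogram(l[:,0],np.arange(-.006,.034,.002)))
ys=q[k]; print('y',np.percentile(ys[:,1],[1,99])); 
a=ys[(ys[:,0]>.006)&(ys[:,0]<.012)]; print(np.histogram(a[:,1],np.arange(-.018,.019,.002)))
E
```

```text
[ 0.48252273 -0.26119659  0.171308  ] [[0.654, 0.756, -0.0], [0.756, -0.654, 0.0], [0.0, -0.0, -1.0]]
3534 [-5.99855286e-03 -1.54488893e-02  6.18291868e-06] [0.02604839 0.01549796 0.01995682]
plane z=ax+by+c [0.00036995 0.00422442 0.00648045] median 0.00654267565117383
front edge pct [-0.00568677  0.01400111  0.02560105]
(array([55, 69, 67,  0,  0,  0,  0,  0,  0,  0,  0, 35, 65, 62, 71, 96,  0,
        0,  0]), array([-0.006, -0.004, -0.002,  0.   ,  0.002,  0.004,  0.006,  0.008,
        0.01 ,  0.012,  0.014,  0.016,  0.018,  0.02 ,  0.022,  0.024,
        0.026,  0.028,  0.03 ,  0.032]))
y [-0.01471163  0.01528385]
(array([ 0, 31, 46, 46, 45, 11,  0,  0,  0,  0,  0,  0,  0,  0, 43, 45, 33,
        0]), array([-1.80000000e-02, -1.60000000e-02, -1.40000000e-02, -1.20000000e-02,
       -1.00000000e-02, -8.00000000e-03, -6.00000000e-03, -4.00000000e-03,
       -2.00000000e-03, -1.38777878e-17,  2.00000000e-03,  4.00000000e-03,
        6.00000000e-03,  8.00000000e-03,  1.00000000e-02,  1.20000000e-02,
        1.40000000e-02,  1.60000000e-02,  1.80000000e-02]))
```

>>> {"method": "step_arm", "body": {"motion": [[[0,0,0,0,0,0.14,-1],[0,0,0,0,0,0.14,-1],[0,0,0,0,0,0.14,-1],[0,0,0,0,0,0.14,-1],[0,0,0,0,0,0.14,-1],[0.01,-0.02,0,0,0,0.014,-1],[0.02,-0.04,0,0,0,0,-1],[0.02,-0.04,0,0,0,0,-1],[0.02,-0.04,0,0,0,0,-1],[0.02,-0.04,0,0,0,0,-1]]]}}

```text
time: 6.85
tool_pos: [0.5443, -0.0683, 0.1687]
eef_rot: [[0.99, 0.143, -0.005], [0.143, -0.99, 0.001], [-0.004, -0.002, -1.0]]
force: [0.5, -0.9, -3.0]
opening: 0.0315
grip_force: 30.0
```

>>> {"method": "step_arm", "body": {"motion": [[[0.02,-0.04,0,0,0,0,-1],[0.02,-0.04,0,0,0,0,-1],[0.015,-0.03,0,0,0,0,-1],[0.0075,-0.01,0,0,0,0,-1],[0,0,0,0,0,0,-1],[0,0,0,0,0,0,-1],[0,0,0,0,0,0,-1]]]}}

```text
time: 7.55
tool_pos: [0.5897, 0.056, 0.1707]
eef_rot: [[0.99, 0.142, -0.002], [0.142, -0.99, -0.001], [-0.002, 0.0, -1.0]]
force: [-0.6, 0.7, -3.4]
opening: 0.0316
grip_force: 30.0
```

```bash
cat > chk.py <<'E'
from h import *
c=capture('wrist');pickle.dump(c,open('w4.pkl','wb'))
s=sense(); T=s['eef_rot'];p=s['tool_pos']; print(s['time'],p,T.round(4).tolist(),s['force'],s['joint_positions'].round(2))
print('hole est',p+T@[.008,.0005,.0268],'xang',np.degrees(np.arctan2(T[1,0],T[0,0])))
E
python3 chk.py; python3 -c "
from h import *
cv2.imwrite('pics/w4.png',cv2.resize(pickle.load(open('w4.pkl','rb'))['image'][:,:,::-1],(800,600)))"
```

```text
7.6 [0.58991838 0.05598064 0.17107351] [[0.9899, 0.1416, -0.001], [0.1416, -0.9899, -0.0004], [-0.0011, 0.0002, -1.0]] [-1.32414722  0.45968465 -3.54687234] [ 0.01  0.16  1.59 -0.    1.39  1.44]
hole est [0.59788084 0.05660904 0.14426503] xang 8.141095599285439
```

View pics/w4.png

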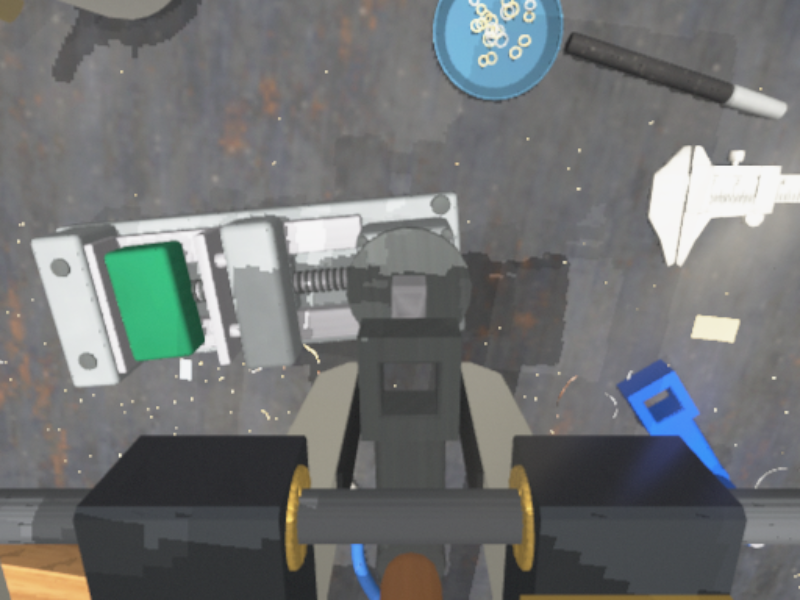

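The square shows just beyond the hub, its edges parallel to the crank's. I'll measure both in the tool frame from this one image.

```bash
python3 - <<'E'
from h import *
c=pickle.load(open('w4.pkl','rb')); s=sense(); T=s['eef_rot'];p=s['tool_pos']; print(p)
P=cloud(c); Q=(P-p)@T; z=P[...,2]
near=np.hypot(P[...,0]-.598,P[...,1]-.058)<.03
for lo,hi in((.074,.088),(.079,.088)):
  m=near&(z>lo)&(z<hi); q=Q[m]; print('sq tool',m.sum(),np.percentile(q,[2,98],axis=0).round(4).tolist())
m=near&(z>.081)&(z<.088); print('tip',m.sum(),Q[m].mean(0) if m.any() else '')
h=(abs(Q[...,1])<.02)&(Q[...,0]>-.006)&(Q[...,0]<.03)&(abs(Q[...,2]-.0065)<.003); q=Q[h]; print('hub',np.percentile(q,[1,99],axis=0).round(4).tolist())
a=q[(q[:,0]>.004)&(q[:,0]<.013)]; print('hole y',a[a[:,1]<0][:,1].max(),a[a[:,1]>0][:,1].min())
a=q[abs(q[:,1]-.0005)<.006]; print('hole x',a[a[:,0]<.008][:,0].max(),a[a[:,0]>.008][:,0].min())
# collar left/right extents
m=near*0+(np.hypot(P[...,0]-.598,P[...,1]-.058)<.036); m=m.astype(bool)&(abs(z-.056)<.002); q=Q[m]; print('collar tool y',q[:,1].min(),q[:,1].max(),'xmax',q[:,0].max())
E
```

```text
[0.58991838 0.05598064 0.17107351]
sq tool 451 [[0.0037, -0.0087, 0.0858], [0.017, 0.0065, 0.0957]]
sq tool 319 [[0.0037, -0.0073, 0.0857], [0.0155, 0.0058, 0.0919]]
tip 238 [ 0.00968076 -0.00091449  0.08756981]
hub [[-0.0059, -0.0177, 0.0044], [0.025, 0.0178, 0.0095]]
hole y -0.009328488765113767 0.008700335299899315
hole x -0.001515307653028572 0.016344967437729608
collar tool y -0.032550221060373474 0.030813119284145797 xmax 0.04080846663697918
```

>>> {"method": "step_arm", "body": {"motion": [[[0.001,-0.001,0.02,0,0,0,-1],[0,0,0.02,0,0,0,-1],[0,0,0.015,0,0,0,-1],[0,0,0.005,0,0,0,-1],[0,0,0.004,0,0,0,-1],[0,0,0.004,0,0,0,-1],[0,0,0,0,0,0,-1]]]}}

```text
time: 8.3
tool_pos: [0.5916, 0.0584, 0.104]
eef_rot: [[0.99, 0.143, 0.001], [0.143, -0.99, -0.0], [0.001, 0.0, -1.0]]
force: [0.4, -0.6, -2.8]
opening: 0.0321
grip_force: 30.0
```

>>> {"method": "step_arm", "body": {"motion": [[[0,0,0.003,0,0,0,-1],[0,0,0.003,0,0,0,-1],[0,0,0,0,0,0,-1]]]}}

```text
time: 8.6
tool_pos: [0.5919, 0.0578, 0.0978]
eef_rot: [[0.99, 0.143, 0.001], [0.143, -0.99, -0.001], [0.001, 0.001, -1.0]]
force: [1.8, -4.7, -2.6]
opening: 0.032
grip_force: 30.0
```

>>> {"method": "step_arm", "body": {"motion": [[[0,0.0005,0.004,0,0,0,-1],[0,0,0.004,0,0,0,-1],[0,0,0.003,0,0,0,-1],[0,0,0,0,0,0,-1]]]}}

```text
time: 9.0
tool_pos: [0.5912, 0.0577, 0.0858]
eef_rot: [[0.99, 0.143, -0.0], [0.143, -0.99, -0.001], [-0.0, 0.001, -1.0]]
force: [2.5, -4.8, -5.6]
opening: 0.0313
grip_force: 30.0
```

>>> {"method": "step_arm", "body": {"motion": [[[0,0,0.002,0,0,0,-1],[0,0,0.0015,0,0,0,-1],[0,0,0,0,0,0,-1]]]}}

```text
time: 9.3
tool_pos: [0.5914, 0.0577, 0.0828]
eef_rot: [[0.99, 0.143, 0.0], [0.143, -0.99, -0.001], [-0.0, 0.001, -1.0]]
force: [1.0, -5.0, -1.9]
opening: 0.0316
grip_force: 30.0
```

>>> {"method": "step_arm", "body": {"motion": [[[0,0,0.001,0,0,0,-1],[0,0,0,0,0,0,-1],[0,0,0,0,0,0,-0.6],[0,0,0,0,0,0,-0.1],[0,0,0,0,0,0,0.1],[0,0,0,0,0,0,0.1]]]}}

```text
time: 9.9
tool_pos: [0.5912, 0.0586, 0.0819]
eef_rot: [[0.99, 0.144, -0.0], [0.144, -0.99, 0.001], [-0.0, -0.001, -1.0]]
force: [-0.6, -0.3, 0.1]
opening: 0.0496
grip_force: 0.0
```

>>> {"method": "step_arm", "body": {"motion": [[[0,0,-0.02,0,0,0,0.1],[0,0,-0.03,0,0,0,0.1],[0,0,-0.03,0,0,0,0.1],[-0.03,0,0,0,0,0,0.1],[-0.04,0,0,0,0,0,0.1],[-0.01,0,0,0,0,0,0.1],[0,0,0,0,0,0,0.1],[0,0,0,0,0,0,0.1]]]}}

```text
time: 10.7
tool_pos: [0.5132, 0.0468, 0.1627]
eef_rot: [[0.99, 0.143, 0.002], [0.143, -0.99, 0.0], [0.002, 0.0, -1.0]]
force: [-0.0, 0.4, -0.9]
opening: 0.051
grip_force: 0.0
```

```bash
python3 chk.py; python3 - <<'E'
from h import *
c=pickle.load(open('w4.pkl','rb')); s=sense(); T=s['eef_rot'];p=s['tool_pos']
P=cloud(c); z=P[...,2]; r=np.hypot(P[...,0]-.5985,P[...,1]-.058)
m=(r<.027)&(z>.067)&(z<.0785); q=P[m]; rr=cv2.minAreaRect((q[:,:2]*1000).astype(np.float32)); print('hub',m.sum(),np.median(q[:,2]),np.round(rr[0],1),np.round(rr[1],1),rr[2])
k=abs(q[:,2]-np.median(q[:,2]))<.003; print(np.linalg.lstsq(np.c_[q[k,:2],np.ones(k.sum())],q[k,2],rcond=None)[0])
m=(r>.055)&(r<.09)&(P[...,0]<.57)&(z>.08)&(z<.125); print('handle',m.sum(),P[m].mean(0) if m.any() else '', np.percentile(P[m],[2,98],axis=0) if m.any() else '')
cv2.imwrite('pics/w5.png',cv2.resize(c['image'][:,:,::-1],(800,600)))
E
```

```text
10.75 [0.51345738 0.04679027 0.16267494] [[0.9897, 0.1433, 0.0016], [0.1433, -0.9897, 0.0002], [0.0016, 0.0, -1.0]] [-0.11990883  0.59025047 -0.63248651] [-0.01 -0.05  1.82  0.    1.37  1.42]
hole est [0.5214888  0.04744793 0.13588774] xang 8.241191218323017
hub 2676 0.0742302466146674 [594.   58.4] [44.8 32. ] 8.578840255737305
[0.03016384 0.00421408 0.05589917]
handle 1269 [0.53123275 0.04902692 0.11173545] [[0.52061666 0.03949936 0.08289059]
 [0.53749136 0.05806449 0.12222303]]
```

View pics/w5.png

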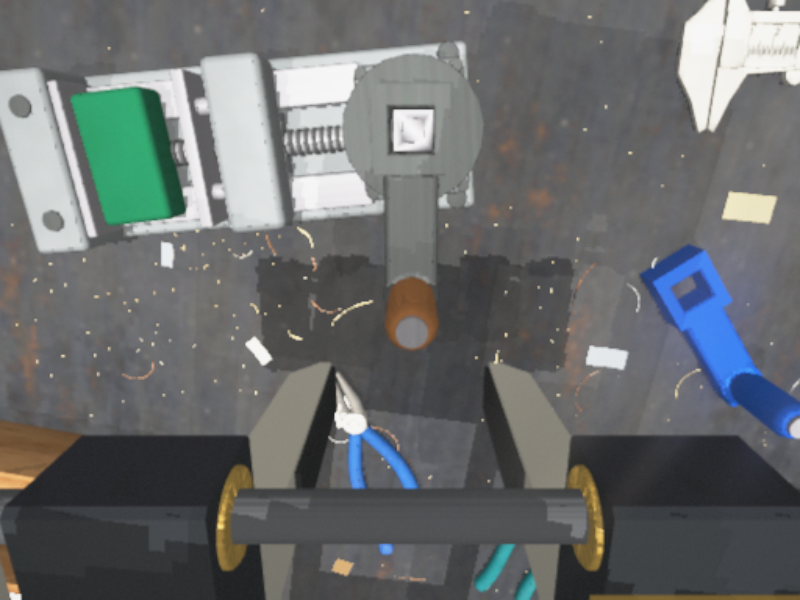

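The crank is down on the square with the collar under the hub. The handle top at (412,330) is centred between the fingers, so I'll grasp it now.

>>> {"method": "step_arm", "body": {"motion": [[[0.014,0.0005,0,0,0,0,0.1],[0,0,0.015,0,0,0,0.1],[0,0,0.02,0,0,0,0.1],[0,0,0.015,0,0,0,0.1],[0,0,0.009,0,0,0,0.1],[0,0,0,0,0,0,0.1],[0,0,0,0,0,0,-0.3],[0,0,0,0,0,0,-1],[0,0,0,0,0,0,-1],[0,0,0,0,0,0,-1]]]}}

```text
time: 11.75
tool_pos: [0.5266, 0.0481, 0.1039]
eef_rot: [[0.99, 0.143, 0.001], [0.143, -0.99, 0.0], [0.001, 0.0, -1.0]]
force: [0.8, -0.1, 1.1]
opening: 0.0236
grip_force: 0.0
```

>>> {"method": "step_arm", "body": {"motion": [[[0,0,0.001,0,0,0,-1],[0,0,0,0,0,0,-1],[0,0,0,0,0,0,-1]]]}}

```text
time: 12.05
tool_pos: [0.5264, 0.0481, 0.1032]
eef_rot: [[0.99, 0.143, 0.001], [0.143, -0.99, -0.0], [0.001, 0.0, -1.0]]
force: [-4.5, -1.2, 7.7]
opening: 0.0205
grip_force: 30.0
```

>>> {"method": "step_arm", "body": {"motion": [[[0.0025,-0.0186,0,0,0,0,-1],[0.0072,-0.0174,0,0,0,0,-1],[0.0114,-0.0149,0,0,0,0,-1],[0.0149,-0.0114,0,0,0,0,-1],[0.0174,-0.0072,0,0,0,0,-1],[0.0186,-0.0025,0,0,0,0,-1]]]}}

```text
time: 12.65
tool_pos: [0.5879, 0.1295, 0.1031]
eef_rot: [[0.99, 0.144, 0.001], [0.144, -0.99, -0.002], [0.001, 0.002, -1.0]]
force: [-2.8, -10.4, 5.8]
opening: 0.0205
grip_force: 30.0
```

>>> {"method": "step_arm", "body": {"motion": [[[0.0186,0.0025,0,0,0,0,-1],[0.0174,0.0072,0,0,0,0,-1],[0.0149,0.0114,0,0,0,0,-1],[0.0114,0.0149,0,0,0,0,-1],[0.0072,0.0174,0,0,0,0,-1],[0.0025,0.0186,0,0,0,0,-1]]]}}

```text
time: 13.25
tool_pos: [0.6695, 0.0692, 0.1032]
eef_rot: [[0.99, 0.144, 0.001], [0.144, -0.99, 0.001], [0.001, -0.001, -1.0]]
force: [-4.3, 3.3, 5.0]
opening: 0.0207
grip_force: 30.0
```

>>> {"method": "step_arm", "body": {"motion": [[[-0.0025,0.0186,0,0,0,0,-1],[-0.0072,0.0174,0,0,0,0,-1],[-0.0114,0.0149,0,0,0,0,-1],[-0.0149,0.0114,0,0,0,0,-1],[-0.0174,0.0072,0,0,0,0,-1],[-0.0186,0.0025,0,0,0,0,-1]]]}}

```text
time: 13.85
tool_pos: [0.6081, -0.0141, 0.1033]
eef_rot: [[0.99, 0.142, 0.003], [0.142, -0.99, -0.0], [0.003, 0.001, -1.0]]
force: [2.3, 4.7, 4.2]
opening: 0.0205
grip_force: 30.0
```

>>> {"method": "step_arm", "body": {"motion": [[[-0.0186,-0.0025,0,0,0,0,-1],[-0.0174,-0.0072,0,0,0,0,-1],[-0.0149,-0.0114,0,0,0,0,-1],[-0.0114,-0.0149,0,0,0,0,-1],[-0.0072,-0.0174,0,0,0,0,-1],[-0.0025,-0.0186,0,0,0,0,-1]]]}}

```text
time: 14.45
tool_pos: [0.5261, 0.0476, 0.1031]
eef_rot: [[0.99, 0.142, 0.002], [0.142, -0.99, -0.002], [0.002, 0.002, -1.0]]
force: [5.7, -2.8, 3.4]
opening: 0.0206
grip_force: 30.0
```

```bash
cat > jaw.py <<'E'
from h import *
import sys
d=np.array([-.232,.973]); o=np.array([.5985,.0582])-(-.087)*d
s=sense(); print(s['time'],s['tool_pos'].round(4),s['force'].round(1))
for n in('side','scene','wrist'):
    c=capture(n); pickle.dump(c,open(f'{sys.argv[1]}_{n}.pkl','wb')); P=cloud(c); z=P[...,2]
    X=(P[...,:2]-o)@d; Y=(P[...,:2]-o)@np.array([-d[1],d[0]])
    hsv=cv2.cvtColor(c['image'],cv2.COLOR_RGB2HSV); g=(hsv[...,0]>45)&(hsv[...,0]<85)&(hsv[...,1]>120)
    w=g&(abs(Y)<.05)&(abs(X)<.11)&(z>.03); 
    if w.sum()>30: print(n,'wax x',np.percentile(X[w],[2,98]).round(4))
    m=(abs(Y)<.028)&(abs(z-.05)<.003)&(X>-.06)&(X<.12)&~g
    h,e=np.histogram(X[m],np.arange(-.06,.122,.002)); print(n,'jaw tops',[(round(a*1000),int(k)) for a,k in zip(e,h) if k>15])
    m=(abs(Y)<.034)&(abs(z-.046)<.0025)&(X>-.06)&(X<.07)&~g
    h,e=np.histogram(X[m],np.arange(-.06,.072,.002)); print(n,'pad tops',[(round(a*1000),int(k)) for a,k in zip(e,h) if k>15])
E
python3 jaw.py t1
```

```text
14.45 [0.5261 0.0476 0.1031] [ 5.7 -2.8  3.4]
side wax x [0.04   0.0663]
side jaw tops [(-8, 20), (-6, 24), (-2, 23), (0, 19), (4, 24), (6, 19), (8, 24), (10, 24), (12, 40), (14, 24), (26, 18), (80, 24), (82, 27), (84, 20), (86, 31), (88, 22), (90, 31), (92, 28), (94, 28), (96, 25), (98, 33), (100, 58), (102, 33)]
side pad tops [(12, 42), (14, 49), (24, 20), (26, 47), (28, 46), (66, 16)]
scene wax x [0.0385 0.0648]
scene jaw tops [(-8, 23), (8, 18), (10, 17), (12, 18), (82, 16), (84, 16), (88, 18), (90, 17), (92, 20), (94, 18), (98, 24), (100, 25)]
scene pad tops [(12, 34), (24, 18), (26, 32)]
wrist wax x [0.035  0.0664]
wrist jaw tops [(-16, 47), (-14, 445), (-12, 412), (-10, 361), (-8, 353), (-6, 362), (-4, 354), (-2, 365), (0, 353), (2, 357), (4, 350), (6, 354), (8, 343), (10, 277), (12, 87), (20, 60), (22, 233), (24, 233), (26, 140), (70, 16), (72, 52), (74, 19)]
wrist pad tops [(-16, 268), (-14, 305), (12, 19), (20, 339), (22, 529), (24, 376), (26, 276)]
```

>>> {"method": "step_arm", "body": {"motion": [[[0.0025,-0.0186,0,0,0,0,-1],[0.0072,-0.0174,0,0,0,0,-1],[0.0114,-0.0149,0,0,0,0,-1],[0.0149,-0.0114,0,0,0,0,-1],[0.0174,-0.0072,0,0,0,0,-1],[0.0186,-0.0025,0,0,0,0,-1],[0.0186,0.0025,0,0,0,0,-1],[0.0174,0.0072,0,0,0,0,-1]]]}}

```text
time: 15.4
tool_pos: [0.6242, 0.1253, 0.1028]
eef_rot: [[0.99, 0.144, -0.001], [0.144, -0.99, -0.0], [-0.001, 0.0, -1.0]]
force: [-6.2, -3.4, 10.9]
opening: 0.0204
grip_force: 30.0
```

>>> {"method": "step_arm", "body": {"motion": [[[0.0149,0.0114,0,0,0,0,-1],[0.0114,0.0149,0,0,0,0,-1],[0.0072,0.0174,0,0,0,0,-1],[0.0025,0.0186,0,0,0,0,-1],[-0.0025,0.0186,0,0,0,0,-1],[-0.0072,0.0174,0,0,0,0,-1],[-0.0114,0.0149,0,0,0,0,-1],[-0.0149,0.0114,0,0,0,0,-1]]]}}

```text
time: 16.2
tool_pos: [0.6429, 0.0009, 0.1031]
eef_rot: [[0.99, 0.143, 0.003], [0.143, -0.99, 0.0], [0.003, 0.0, -1.0]]
force: [1.4, 2.8, 6.3]
opening: 0.0206
grip_force: 30.0
```

>>> {"method": "step_arm", "body": {"motion": [[[-0.0174,0.0072,0,0,0,0,-1],[-0.0186,0.0025,0,0,0,0,-1],[-0.0186,-0.0025,0,0,0,0,-1],[-0.0174,-0.0072,0,0,0,0,-1],[-0.0149,-0.0114,0,0,0,0,-1],[-0.0114,-0.0149,0,0,0,0,-1],[-0.0072,-0.0174,0,0,0,0,-1],[-0.0025,-0.0186,0,0,0,0,-1]]]}}

```text
time: 17.0
tool_pos: [0.5263, 0.0473, 0.1031]
eef_rot: [[0.99, 0.143, 0.002], [0.143, -0.99, -0.001], [0.002, 0.002, -1.0]]
force: [6.9, -2.8, 3.0]
opening: 0.0208
grip_force: 30.0
```

```bash
cat > prof.py <<'E'
from h import *
import sys
d=np.array([-.232,.973]); o=np.array([.5985,.0582])-(-.087)*d
for f in sys.argv[1:]:
    c=pickle.load(open(f,'rb')); P=cloud(c); z=P[...,2]
    X=(P[...,:2]-o)@d*1000; Y=(P[...,:2]-o)@np.array([-d[1],d[0]])*1000
    hsv=cv2.cvtColor(c['image'],cv2.COLOR_RGB2HSV); g=(hsv[...,0]>45)&(hsv[...,0]<85)&(hsv[...,1]>120)
    def runs(m):
        h,e=np.histogram(X[m],np.arange(-50,112,1.)); r=[];on=False
        for a,k in zip(e,h):
            if k>=max(3,.25*np.percentile(h[h>0],70)):
                if not on: r.append([a,a+1]);on=True
                else: r[-1][1]=a+1
            else: on=False
        return r
    print(f,'tops',runs((abs(Y)<34)&(abs(z-.0485)<.0045)&~g),'wax',np.percentile(X[g&(abs(Y)<40)&(abs(X)<110)&(z>.035)],[1,99]).round(1))
E
python3 jaw.py t2 >/dev/null; python3 prof.py d0s.pkl 2>/dev/null; python3 prof.py w5.pkl w4.pkl w2.pkl t1_wrist.pkl t2_wrist.pkl t1_side.pkl t2_side.pkl; python3 -c "
from h import *
a=[pickle.load(open(f't2_{n}.pkl','rb'))['image'] for n in('wrist','side')]
cv2.imwrite('pics/t2.png',np.hstack([cv2.resize(a[0][:,:,::-1],(400,300)),cv2.resize(a[1][180:310,150:320,::-1],(400,300))]))"
```

```text
Traceback (most recent call last):
  File "prof.py", line 5, in <module>
    c=pickle.load(open(f,'rb')); P=cloud(c); z=P[...,2]
                  ~~~~^^^^^^^^
FileNotFoundError: [Errno 2] No such file or directory: 'w5.pkl'
```

View pics/t2.png

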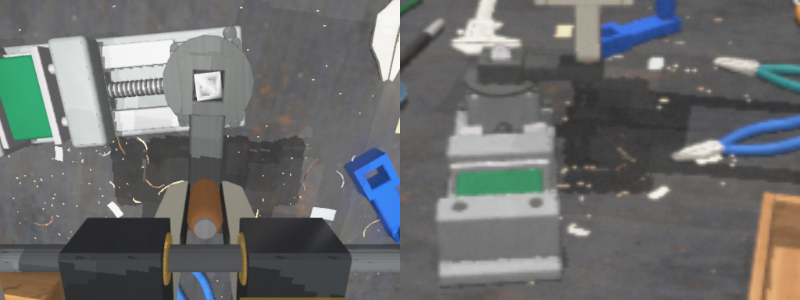

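The picture shows the crank still seated and the pad now close to the wax.

```bash
python3 prof.py w4.pkl w2.pkl t1_wrist.pkl t2_wrist.pkl t1_side.pkl t2_side.pkl t2_scene.pkl
```

```text
w4.pkl tops [[np.float64(-23.0), np.float64(5.0)], [np.float64(13.0), np.float64(20.0)], [np.float64(71.0), np.float64(101.0)]] wax [34.9 68. ]
w2.pkl tops [[np.float64(-23.0), np.float64(5.0)], [np.float64(13.0), np.float64(20.0)], [np.float64(71.0), np.float64(101.0)]] wax [35.1 68.1]
t1_wrist.pkl tops [[np.float64(-15.0), np.float64(13.0)], [np.float64(21.0), np.float64(28.0)], [np.float64(71.0), np.float64(73.0)]] wax [34.7 67.3]
t2_wrist.pkl tops [[np.float64(-7.0), np.float64(21.0)], [np.float64(29.0), np.float64(36.0)], [np.float64(71.0), np.float64(73.0)]] wax [37.5 67.9]
t1_side.pkl tops [[np.float64(-11.0), np.float64(-9.0)], [np.float64(-8.0), np.float64(16.0)], [np.float64(22.0), np.float64(30.0)], [np.float64(39.0), np.float64(40.0)], [np.float64(67.0), np.float64(69.0)], [np.float64(72.0), np.float64(74.0)], [np.float64(77.0), np.float64(105.0)]] wax [39.8 66.8]
t2_side.pkl tops [[np.float64(-3.0), np.float64(24.0)], [np.float64(30.0), np.float64(41.0)], [np.float64(66.0), np.float64(69.0)], [np.float64(73.0), np.float64(74.0)], [np.float64(77.0), np.float64(104.0)]] wax [40.2 66.4]
t2_scene.pkl tops [[np.float64(-6.0), np.float64(13.0)], [np.float64(14.0), np.float64(24.0)], [np.float64(28.0), np.float64(29.0)], [np.float64(31.0), np.float64(37.0)], [np.float64(38.0), np.float64(40.0)], [np.float64(65.0), np.float64(69.0)], [np.float64(71.0), np.float64(104.0)]] wax [38.4 65.1]
```

θ is now about 23.5: the opening is about 36 mm and the pad-to-jaw gap 8 mm. I'll wind another 225° and measure again.

>>> {"method": "step_arm", "body": {"motion": [[[0.0025,-0.0186,0,0,0,0,-1],[0.0072,-0.0174,0,0,0,0,-1],[0.0114,-0.0149,0,0,0,0,-1],[0.0149,-0.0114,0,0,0,0,-1],[0.0174,-0.0072,0,0,0,0,-1],[0.0186,-0.0025,0,0,0,0,-1],[0.0186,0.0025,0,0,0,0,-1],[0.0174,0.0072,0,0,0,0,-1]]]}}

```text
time: 17.95
tool_pos: [0.6242, 0.1253, 0.1028]
eef_rot: [[0.99, 0.144, -0.001], [0.144, -0.99, -0.0], [-0.001, 0.0, -1.0]]
force: [-6.5, -3.1, 11.1]
opening: 0.0205
grip_force: 30.0
```

>>> {"method": "step_arm", "body": {"motion": [[[0.0149,0.0114,0,0,0,0,-1],[0.0114,0.0149,0,0,0,0,-1],[0.0072,0.0174,0,0,0,0,-1],[0.0025,0.0186,0,0,0,0,-1],[-0.0025,0.0186,0,0,0,0,-1],[-0.0072,0.0174,0,0,0,0,-1],[-0.0114,0.0149,0,0,0,0,-1]]]}}

```text
time: 18.65
tool_pos: [0.6562, 0.0146, 0.1031]
eef_rot: [[0.99, 0.143, 0.003], [0.143, -0.99, 0.001], [0.003, -0.0, -1.0]]
force: [1.2, 3.2, 5.4]
opening: 0.0205
grip_force: 30.0
```

```bash
python3 jaw.py t3 |head -1; python3 prof.py t3_wrist.pkl t3_side.pkl t3_scene.pkl | sed 's/np.float64//g'
```

```text
18.65 [0.6562 0.0146 0.1031] [1.2 3.2 5.4]
t3_wrist.pkl tops [[(-3.0), (26.0)], [(30.0), (37.0)]] wax [39.7 44.2]
t3_side.pkl tops [[(2.0), (30.0)], [(32.0), (42.0)], [(66.0), (69.0)], [(72.0), (74.0)], [(77.0), (104.0)]] wax [41.7 66.6]
t3_scene.pkl tops [[(-1.0), (29.0)], [(30.0), (31.0)], [(32.0), (39.0)], [(40.0), (41.0)], [(66.0), (69.0)], [(71.0), (73.0)], [(76.0), (103.0)]] wax [39.8 65.8]
```

```bash
cat > fine.py <<'E'
from h import *
import sys
d=np.array([-.232,.973]); o=np.array([.5985,.0582])-(-.087)*d
# jaw travel expected per frame; pad+jaw edges by half max
for f,j0 in zip(sys.argv[1::2],map(float,sys.argv[2::2])):
    c=pickle.load(open(f,'rb')); P=cloud(c); z=P[...,2]
    X=(P[...,:2]-o)@d*1000; Y=(P[...,:2]-o)@np.array([-d[1],d[0]])*1000
    hsv=cv2.cvtColor(c['image'],cv2.COLOR_RGB2HSV); g=(hsv[...,0]>45)&(hsv[...,0]<85)&(hsv[...,1]>120)
    m=(abs(Y)<33)&(abs(z-.0485)<.0045)&~g
    def ed(lo,hi):
        x=X[m&(X>lo)&(X<hi)]; h,e=np.histogram(x,np.arange(lo,hi,.5)); t=np.percentile(h,75)/2; k=np.where(h>t)[0]
        return e[k[0]],e[k[-1]]+.5,round(float(np.median(x)),2),len(x)
    print(f,'jaw',ed(j0-32,j0+2),'pad',ed(j0+2,j0+18))
E
python3 fine.py w2.pkl 5 t1_wrist.pkl 13 t2_wrist.pkl 21 t3_wrist.pkl 26|sed 's/np.float64//g'
python3 - <<'E'
# per image-row gap measure along the middle line, wrist: z profile vs X in 0.5 mm bins
from h import *
d=np.array([-.232,.973]); o=np.array([.5985,.0582])-(-.087)*d
for f in('w2.pkl','t1_wrist.pkl','t2_wrist.pkl','t3_wrist.pkl'):
    c=pickle.load(open(f,'rb')); P=cloud(c); z=P[...,2]*1000
    X=(P[...,:2]-o)@d*1000; Y=(P[...,:2]-o)@np.array([-d[1],d[0]])*1000
    j={'w':4.9,'1':12.9,'2':20.9,'3':25.9}[f[0] if f[0]=='w' else f[1]]
    out=[]
    for a in np.arange(j-2,j+17,1):
        k=(abs(Y)<30)&(X>=a)&(X<a+1)&(z<60); out.append((round(float(a-j)),int(np.median(z[k])) if k.sum()>5 else None))
    print(f,out)
E
```

```text
w2.pkl jaw ((-22.5), (5.0), -9.28, 2455) pad ((13.5), (19.5), 16.36, 576)
t1_wrist.pkl jaw ((-14.5), (12.5), -2.3, 5974) pad ((21.0), (27.5), 23.67, 1478)
t2_wrist.pkl jaw ((-6.5), (20.0), 5.59, 5987) pad ((29.0), (35.0), 31.51, 1507)
t3_wrist.pkl jaw ((-2.5), (25.5), 8.66, 2250) pad ((30.5), (37.0), 32.28, 429)
w2.pkl [(-2, 49), (-1, 49), (0, None), (1, None), (2, None), (3, 39), (4, 39), (5, 39), (6, 39), (7, 38), (8, 39), (9, 38), (10, 47), (11, 47), (12, 47), (13, 47), (14, 47), (15, 46), (16, None)]
t1_wrist.pkl [(-2, 49), (-1, 49), (0, None), (1, None), (2, None), (3, None), (4, 40), (5, 39), (6, 39), (7, 39), (8, 40), (9, 42), (10, 47), (11, 47), (12, 47), (13, 47), (14, 46), (15, None), (16, None)]
t2_wrist.pkl [(-2, 49), (-1, 49), (0, None), (1, None), (2, None), (3, None), (4, 40), (5, 39), (6, 39), (7, 40), (8, 41), (9, 43), (10, 47), (11, 47), (12, 47), (13, 47), (14, 46), (15, 45), (16, 44)]
t3_wrist.pkl [(-2, 49), (-1, 49), (0, None), (1, None), (2, None), (3, None), (4, 46), (5, 45), (6, 45), (7, 47), (8, 47), (9, 47), (10, 47), (11, 46), (12, None), (13, None), (14, 44), (15, 44), (16, 44)]
```

>>> {"method": "step_arm", "body": {"motion": [[[-0.0149,0.0114,0,0,0,0,-1],[0,0,0,0,0,0,-1],[0,0,0,0,0,0,-1],[0,0,0,0,0,0,-0.3],[0,0,0,0,0,0,-0.3],[0,0,0,0,0,0,-0.3],[0,0,0,0,0,0,-0.3]]]}}

```text
time: 19.5
tool_pos: [0.6414, 0.0021, 0.1014]
eef_rot: [[0.99, 0.143, -0.001], [0.143, -0.99, 0.0], [-0.001, -0.0, -1.0]]
force: [0.3, 0.6, -0.2]
opening: 0.0325
grip_force: 0.0
```

>>> {"method": "step_arm", "body": {"motion": [[[0,0,-0.01,0,0,0,-0.3],[0,0,-0.02,0,0,0,-0.3],[0,0,-0.03,0,0,0,-0.3],[0,0,-0.03,0,0,0,-0.3],[-0.04,0,0,0,0,0,-0.3],[-0.04,-0.03,0,0,0,0,-0.3],[-0.03,-0.03,0,0,0,0,-0.3],[0,0,0,0,0,0,-0.3],[0,0,0,0,0,0,-0.3]]]}}

```text
time: 20.4
tool_pos: [0.5243, 0.0461, 0.1932]
eef_rot: [[0.989, 0.145, 0.002], [0.145, -0.989, -0.0], [0.002, 0.0, -1.0]]
force: [0.7, -0.4, -0.3]
opening: 0.0324
grip_force: 0.0
```

```bash
python3 jaw.py t4 |head -1; python3 prof.py t4_wrist.pkl t4_side.pkl | sed 's/np.float64//g'; python3 fine.py t4_wrist.pkl 26.3|sed 's/np.float64//g'; python3 - <<'E'
from h import *
c=pickle.load(open('t4_wrist.pkl','rb')); P=cloud(c); z=P[...,2]; r=np.hypot(P[...,0]-.5985,P[...,1]-.058)
m=(r<.017)&(z>.067)&(z<.0785); print('hub top',m.sum(),np.median(z[m])); m=(r<.09)&(z>.1)&(z<.13); print('handle',P[m].mean(0),P[m].max(0)) if m.any() else 0
cv2.imwrite('pics/t4.png',cv2.resize(c['image'][:,:,::-1],(800,600)))
E
```

```text
20.4 [0.5243 0.0461 0.1932] [ 0.7 -0.4 -0.3]
t4_wrist.pkl tops [[(-2.0), (26.0)], [(31.0), (38.0)], [(71.0), (101.0)]] wax [39.4 70.3]
t4_side.pkl tops [[(0.0), (1.0)], [(2.0), (30.0)], [(33.0), (43.0)], [(66.0), (69.0)], [(72.0), (75.0)], [(77.0), (105.0)]] wax [42.4 67.3]
t4_wrist.pkl jaw ((-1.1999999999999993), (25.8), 11.4, 2845) pad ((31.3), (37.8), 34.1, 695)
hub top 1199 0.07461287761274417
handle [0.64144501 0.00305937 0.11644725] [0.65303215 0.01121227 0.12280946]
```

View pics/t4.png

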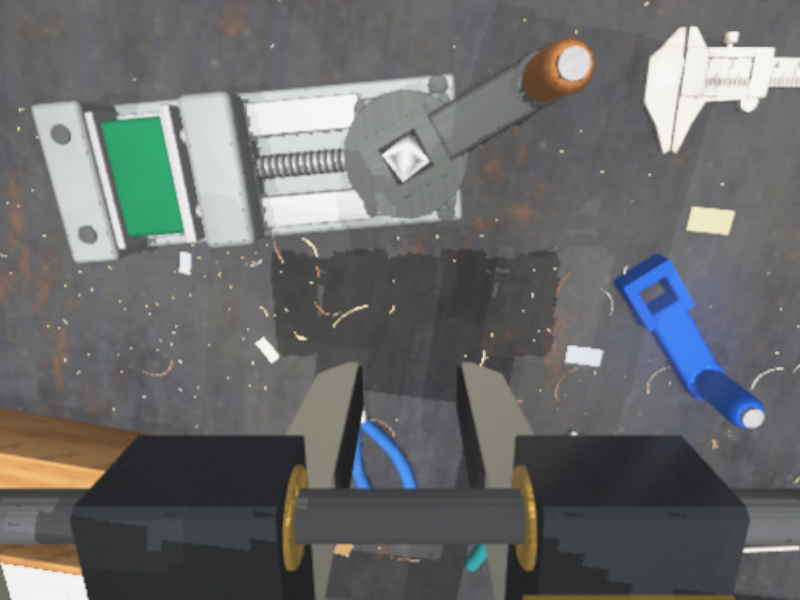

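The crank is seated (hub top 74.6 mm) and the wax is clamped. The spindle is roughly 2.6 rad past first touch, so I'll regrip and add about 25° to reach half a turn.

>>> {"method": "step_arm", "body": {"motion": [[[0.03,0.03,0,0,0,0,-0.3],[0.04,0.03,0,0,0,0,-0.3],[0.04,0,0,0,0,0,-0.3],[0,0,0,0,0,0,-0.3],[0,0,0.03,0,0,0,-0.3],[0,0,0.03,0,0,0,-0.3],[0,0,0.02,0,0,0,-0.3],[0,0,0.009,0,0,0,-0.3],[0,0,0,0,0,0,-0.3]]]}}

```text
time: 21.45
tool_pos: [0.641, 0.0017, 0.1016]
eef_rot: [[0.99, 0.143, -0.003], [0.143, -0.99, 0.0], [-0.003, -0.001, -1.0]]
force: [-0.1, 0.6, -0.8]
opening: 0.0325
grip_force: 0.0
```

>>> {"method": "step_arm", "body": {"motion": [[[0,0,0,0,0,0,-1],[0,0,0,0,0,0,-1],[0,0,0,0,0,0,-1],[0,0,0.001,0,0,0,-1],[-0.0144,0.0063,0,0,0,0,-1],[-0.0154,0.0031,0,0,0,0,-1],[0,0,0,0,0,0,-1],[0,0,0,0,0,0,-1]]]}}

```text
time: 22.25
tool_pos: [0.6151, -0.0125, 0.1049]
eef_rot: [[0.99, 0.143, 0.004], [0.143, -0.99, -0.001], [0.004, 0.002, -1.0]]
force: [-1.0, -3.1, 9.1]
opening: 0.0205
grip_force: 30.0
```

>>> {"method": "step_arm", "body": {"motion": [[[0,0,0,0,0,0,-0.3],[0,0,0,0,0,0,-0.3],[0,0,0,0,0,0,-0.3],[0,0,-0.01,0,0,0,-0.3],[0,0,-0.02,0,0,0,-0.3],[0,0,-0.03,0,0,0,-0.3],[0,0,-0.03,0,0,0,-0.3],[-0.04,-0.02,0,0,0,0,-0.3],[-0.04,-0.04,0,0,0,0,-0.3],[0,0,0,0,0,0,-0.3]]]}}

```text
time: 23.25
tool_pos: [0.5261, 0.035, 0.1907]
eef_rot: [[0.989, 0.145, -0.005], [0.145, -0.989, 0.001], [-0.005, -0.002, -1.0]]
force: [0.6, 0.0, -0.6]
opening: 0.0327
grip_force: 0.0
```

```bash
python3 jaw.py t5 |head -1; python3 jaw.py t5 |head -1;python3 prof.py t5_wrist.pkl t5_side.pkl | sed 's/np.float64//g'; python3 fine.py t5_wrist.pkl 26.8|sed 's/np.float64//g'; python3 - <<'E'
from h import *
c=pickle.load(open('t5_wrist.pkl','rb')); P=cloud(c); z=P[...,2]; r=np.hypot(P[...,0]-.5985,P[...,1]-.058)
m=(r<.017)&(z>.067)&(z<.0785); print('hub top',m.sum(),np.median(z[m])); m=(r<.09)&(z>.1)&(z<.13); print('handle',P[m].mean(0)) if m.any() else 0
E
```

```text
23.25 [0.5261 0.035  0.1907] [ 0.6  0.  -0.6]
23.4 [0.5318 0.0325 0.1931] [ 1.5 -0.4 -0.4]
t5_wrist.pkl tops [[(-1.0), (27.0)], [(31.0), (38.0)], [(71.0), (101.0)]] wax [39.6 70.2]
t5_side.pkl tops [[(3.0), (30.0)], [(33.0), (42.0)], [(67.0), (69.0)], [(73.0), (75.0)], [(77.0), (105.0)]] wax [41.3 66.7]
t5_wrist.pkl jaw ((-0.6999999999999993), (26.3), 11.67, 2808) pad ((31.3), (37.3), 33.99, 694)
hub top 1194 0.0746347192634407
handle [ 0.61561019 -0.00997341  0.1165863 ]
```

```bash
python3 -c "
from station import close_job
print(close_job())"
```

```text
the job is handed in; nothing more can be done
None
```

The crank is seated on the spindle's square and wound clockwise to an estimated half turn past first touch (about ±0.4 rad, from camera measurements). The wax block is held between the jaws, the gripper is clear, and I handed the job in at about 23 s.

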